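# Close a spring-loaded regulator housing

## Robot

A 6-joint arm with a two-finger parallel gripper is mounted at the origin on a cart in front of the work surface, level with it; the furniture and walls round the work are solid. World frame = base frame: x ahead of the robot, y to its left, z up, the work surface at z = 0. Lengths are in m, angles in rad, forces in N, time in s.
With the tool pointing down it reaches from about 0.35 to 0.975 m from the base axis. Payload 4.9 kg.
Tool frame: the origin (TCP) lies on the centre line of the jaws, within the pads' length; the fingertips stand ahead of it and the grasp point (between the pads) is the TCP (manip.tip_extent is the z of the fingertips in the tool frame, in m); z points along the fingers, y is the line along which they close (so a half turn about z gives the same grasp; the last joint's range is limited). The gripper opens to 85 mm and grips with 20 to 120 N. Pads are 22 mm wide; open, the fingers measure 114 mm over their backs; the gripper's body (76 mm by 85 mm) begins 54 mm behind the grasp point. The pads swing forward as they close: fully open they stand 13 mm farther back than shut.
Start: joints at [-1.241, 0.053, 1.613, -0, 1.476, -0.119], TCP at [0.271, -0.563, 0.25] pointing down, gripper open.
Joint ranges: [-3.01, 3.01], [-1.01, 2.22], [0.06, 2.58], [-1.02, 4.17], [0.09, 2.62], [-3.14, 3.14]. Speed limits (rad/s): [2.57, 2.57, 3.14, 3.14, 3.14, 3.14].

## Interface

Orientations are given as a unit quaternion [w, x, y, z].
In Python, from plant import manip gives the robot as it stands. The module is installed in compiled form; this text tells all that it offers.
- The arm moves only by the shell command python3 -m crank 'ROWS'. ROWS is a JSON list of rows, 1 to 5 of them, each written [opening, [dx, dy, dz], [rx, ry, rz]]: the opening from 0.0 (shut) to 1.0 (fully open), then dx, dy, dz in shares of the most that a row can go, 1 being 62.5 mm, then a rotation vector rx, ry, rz in a scale on which 1.0 is pi/2 rad; each row shifts and turns the commanded pose from where the row before left it, along the tool's axes as they then stand; what a row does not reach is not made up. A row lasts 1/8 s, in which the tool goes at most 0.0625 m and 0.188 rad, less where a joint would pass 70% of its speed; a pose out of reach is approached as far as the arm can. The fingers move at their own pace and stop on an object; the grip force is fixed at half the most. Time passes only in rows, so rows that do not move let the fingers close. It prints the time, the measured TCP pose, the force, the opening and the grip force at its end. Shift and turn numbers lie between -1 and 1, and a call with a number outside is refused. Input that does not fit is refused with a message, and nothing moves.
- manip.state(): the state, without advancing time (a new reading comes with each control period).
- manip.grab_frame(name): name is "side" or "top" or "wrist"; returns (picture, depth): 480x640x3 uint8, red, green, blue; 480x640 float32, m along the optical axis (not along the pixel's ray), 0 where there is no reading.
- manip.camera_params(name): a dict with "intrinsics" (3x3 intrinsics, pixels), "xyz" and "orientation" of the camera in the world. Camera axes: x right, y down, z forward; pixel columns grow to the right and rows downward; lengths in m; the calibration is good to about 2 mm. A picture is of the moment at which its call begins: read the wrist's pose just before it. camera_params takes no time and is no camera call; for the wrist camera it gives the pose at the moment of the call.
- manip.job_done(): hands the job in; it is judged then, once.
Trained networks look in the newest picture that a camera, given by its name, has taken for a name from the list of things; names that differ only in an ending like _2 or _b are one class to them, and where a whole thing is asked for, a point or a joint stands for the part that bears it (a point fixed in the world has none). Each returns a list of dicts, best first, with "conf" (0 to 1); they miss things now and then, are a little off and sometimes report something else, mostly with a low value. They report only what shows in the picture. A call takes as long as a camera call.
- manip.look_for(camera, query): "extent" ([left, top, right, bottom] in pixels, round what is visible of it).
- manip.outline_of(camera, query): "region" (480x640 bool, what is visible of it) and "extent" ([left, top, right, bottom] in pixels, round what is visible of it).
- manip.mark_of(camera, query): "centre" ([row, column] in pixels: a listed point, or the origin of a listed thing).
The state is a dict: "time": time; "joint_pos": joint angles; "joint_vel": joint speeds; "joint_efforts": joint torques, N m; "tool_pos": TCP position; "tool_rot": TCP orientation; "contact_force": force on the tool from outside, world axes, zero at the start; "ft_torque": the same for the moment, N m; "gripper_width": opening from 0.0 (shut) to 1.0 (fully open); "grasp_force": force on a finger pad.
Only numpy, scipy, OpenCV 4.12 (cv2) and the standard library are available. Lean on these libraries where they do the work, as an engineer would, in place of code of your own. Each camera call takes 0.05 s, during which the arm holds its last target. There are 200 camera calls.

## Task

Push the regulator body across the fixture plate until it sits square and flush against both rails of the fence corner. Then fit the bonnet the right way round over the body's two dowels and press it down against the spring until the two flanges meet all round. Finish while still holding the bonnet pressed fully shut (do not let go), with the body still in the corner, so that a workmate can put the bolts in; leave the grease tin, the spanner and the loose bolts where they are.

Things in the scene. Friction and masses are not known exactly. Their poses are not given: they have to be found in the camera images.
- fixture: Dark oiled steel plate, on which metal slides easily, 240 (x) x 250 (y) x 12 mm fixed on the bench; origin: centre of its underside; top flat at z = 12 mm. Two bright steel rails on it, 22 mm wide, 24 mm high above the plate, form the fence: one along the far (+x) edge, 215 mm long, stop face at x = +95 mm facing -x; one along the left (+y) edge, 187 mm long, stop face at y = +98 mm facing -y.
- fence_corner (a point): Inner corner of the fence where the two stop faces meet, at the plate's top: fixture frame (95, 98, 12) mm. Axes as the fixture's.
- reg_body: Lower housing half: aluminium block 88 (x) x 120 (y) x 45 mm, 0.8 kg, loose on the plate, its centre 20 to 55 mm short of its place in x and in y, up to 0.22 rad askew; origin: centre of its underside. Flush: +x face on the far rail, +y face on the left rail. Its top (z = 45 mm) is the joint face with two dowels and, in the middle, a brass spring plate 33 mm across standing 8 mm proud.
- body_corner (a point): Bottom corner of the body that goes into the fence corner: body frame (44, 60, 0) mm.
- dowel_a (a point): Foot of dowel A on the joint face: body frame (0, -47, 45) mm. Both dowels are upright steel pins 10 mm across, 18 mm high, the upper 8 mm bullet-nosed down to 5 mm.
- dowel_b (a point): Foot of dowel B: body frame (16, 47, 45) mm; it is off the centre line, so the bonnet fits only one way round.
- spring_plate (a joint): How far the spring plate is pushed down, m: 0 = free, 0.008 = level with the joint face (bonnet shut). It pushes up with 6 N at 0 and 14 N at 0.008 (1000 N/m), more than the bonnet's weight.
- bonnet: Upper housing half, aluminium, 0.4 kg, loose, joint face down on the bench; origin: centre of that face, z up. Flange 88 (x) x 120 (y) x 18 mm with two 11.5 mm through holes for the dowels, 10.5 mm bolt holes in the corners and a small brass breather, 6 mm high, at (-37, 0) mm. Shut: its origin is 45 mm above the body's, x and y axes agree.
- bonnet_hex (a point): Middle of the bonnet's hexagon, the place to grip: bonnet frame (0, 0, 40) mm. 38 mm across flats, z = 25 to 55 mm; its flat pairs face along the bonnet's y and 60 degrees either side of y. Below it a round shoulder (58 mm across, z = 18 to 25 mm), on top an adjusting screw 10 mm thick with an 18 mm lock nut, up to z = 69 mm.
- hole_a (a point): Mouth, on the joint face, of the bonnet's hole for dowel A: bonnet frame (0, -47, 0) mm.
- hole_b (a point): Mouth of the hole for dowel B: bonnet frame (16, 47, 0) mm.
- grease_tin: Grease tin, 67 mm across, 58 mm high, behind the work; leave it alone. Origin at the centre of its underside.
- spanner: Open and ring spanner, 200 mm long, 34 mm wide, 9 mm high, lying to the right of the work, pointing away from the robot; leave it alone. Origin under its middle.
- bolt_1: Zinc hex bolt, 47 mm long, lying to the left of the work; leave it alone. Origin under its middle.
- bolt_2: A second such bolt beside it; leave it alone. Origin under its middle.

How it is judged:
By the outcome, as a careful person would: the job done as asked, in the order asked, and still so for the second after the job is handed in, while the arm keeps its last pose, push and grip.
It also fails if it takes over 67 s, if anything falls off the work surface, if the arm or the gripper's body presses on something with over 40 N, if the wrist force passes 120 N, or if a joint passes its speed limit or range.

## Working session

There is one attempt and no reset: what is moved stays moved. The work goes in short steps, Python scripts to look and compute and a shell command to move; the robot and the scene stay as the last step left them, time stands still between calls to the robot, and variables do not carry over. Pictures are saved under pics/ and viewed, at most 10 in all, crops included, and the job is handed in when it is done.

```bash
mkdir -p pics; cat > h.py <<'E'
import numpy as np, cv2
from scipy.spatial.transform import Rotation as R
from plant import manip
def q2r(q): return R.from_quat([q[1],q[2],q[3],q[0]]).as_matrix()
def cam(n):
    p=manip.camera_params(n); return np.array(p["intrinsics"]),np.array(p["xyz"]),q2r(p["orientation"])
def unproj(c,u,v,d):
    K,t,M=c; return np.stack([(u-K[0,2])/K[0,0]*d,(v-K[1,2])/K[1,1]*d,d],-1)@M.T+t
def onplane(c,u,v,z):
    K,t,M=c; r=M@np.array([(u-K[0,2])/K[0,0],(v-K[1,2])/K[1,1],1]); return t+r*(z-t[2])/r[2]
def cloud(n,c=None):
    c=c or cam(n); rgb,d=manip.grab_frame(n); v,u=np.mgrid[:480,:640]
    return rgb,d,unproj(c,u,v,d),c
def st():
    s=manip.state(); print("t",s["time"],"p",np.round(s["tool_pos"],4),"R",np.round(q2r(s["tool_rot"]),3).tolist(),"F",np.round(s["contact_force"],1),"w",round(s["gripper_width"],3),"g",s["grasp_force"]); return s
E
python3 - <<'E'
from h import *
s=st(); print("tip",manip.tip_extent, np.round(s["joint_pos"],3))
for n in ["top","side"]:
    rgb,d,P,c=cloud(n); cv2.imwrite(f"pics/{n}0.png",rgb[:,:,::-1]); print(n,np.round(c[1],3),np.round(c[2],2).tolist())
    np.savez(f"{n}0.npz",rgb=rgb,d=d,P=P)
    for q in ["fixture","reg_body","bonnet","grease_tin","spanner","bolt_1"]:
        r=manip.outline_of(n,q)
        for k in r[:2]:
            m=k["region"]&(d>0); p=P[m]
            print(q,round(k["conf"],2),k["extent"],np.round(np.median(p,0),3),"zmax",round(np.percentile(p[:,2],98),3))
    for q in ["fence_corner","body_corner","dowel_a","hole_a","bonnet_hex","bonnet","reg_body"]:
        for k in manip.mark_of(n,q)[:2]: print(q,round(k["conf"],2),np.round(k["centre"],1))
E
```

```text
t 0.0 p [ 0.271  -0.5626  0.2491] R [[0.901, 0.434, -0.001], [0.434, -0.901, 0.002], [0.0, -0.002, -1.0]] F [ 0.7  0.2 -0.1] w 0.998 g 0.0
tip 0.019 [-1.241  0.053  1.614  0.     1.476 -0.119]
top [0.538 0.01  1.576] [[0.03, -1.0, 0.05], [-1.0, -0.03, -0.0], [0.0, -0.05, -1.0]]
fixture 0.58 [351.0, 254.4, 396.7, 285.8] [ 0.519 -0.157  0.019] zmax 0.062
fixture 0.57 [218.0, 221.9, 313.8, 314.9] [0.499 0.138 0.013] zmax 0.041
reg_body 0.92 [232.2, 246.1, 279.4, 277.8] [0.539 0.172 0.057] zmax 0.068
bonnet 0.84 [349.1, 252.4, 397.3, 291.9] [ 0.517 -0.155  0.018] zmax 0.061
grease_tin 0.95 [301.6, 173.9, 322.6, 200.0] [0.754 0.02  0.057] zmax 0.064
spanner 0.68 [460.7, 253.7, 472.3, 304.5] [ 0.47  -0.418  0.006] zmax 0.014
spanner 0.3 [231.6, 245.3, 281.2, 279.0] [0.539 0.172 0.057] zmax 0.068
bolt_1 0.74 [454.6, 249.4, 477.3, 318.6] [ 0.494 -0.418  0.006] zmax 0.014
bolt_1 0.58 [164.9, 274.5, 176.3, 287.3] [0.478 0.414 0.01 ] zmax 0.021
fence_corner 0.63 [238.6 225.7]
body_corner 0.65 [243.8 236.1]
dowel_a 0.8 [258.4 270.1]
dowel_a 0.62 [254.8 236.9]
hole_a 0.95 [270.1 390. ]
hole_a 0.7
[... 238 characters left out ...]
 -0.45]]
fixture 0.77 [253.8, 261.2, 379.1, 332.0] [0.478 0.202 0.013] zmax 0.041
fixture 0.31 [260.4, 341.8, 262.5, 361.8] [0.48  0.415 0.009] zmax 0.017
reg_body 0.87 [279.2, 267.9, 336.3, 303.9] [0.526 0.191 0.056] zmax 0.067
bonnet 0.74 [359.8, 231.3, 400.4, 262.3] [ 0.509 -0.14   0.019] zmax 0.06
grease_tin 0.79 [270.0, 231.2, 294.7, 254.2] [0.743 0.038 0.044] zmax 0.06
bolt_1 0.61 [232.7, 333.1, 241.8, 353.4] [0.537 0.439 0.011] zmax 0.018
fence_corner 0.79 [298.6 265.8]
body_corner 0.73 [296.  282.1]
dowel_a 0.8 [270.6 316. ]
dowel_a 0.68 [281.4 293.1]
hole_a 0.78 [254.3 368. ]
hole_a 0.77 [238.9 384.5]
bonnet_hex 0.9 [236.6 376.3]
bonnet 0.63 [250.5 378.6]
reg_body 0.61 [295.6 308. ]
```

View pics/top0.png

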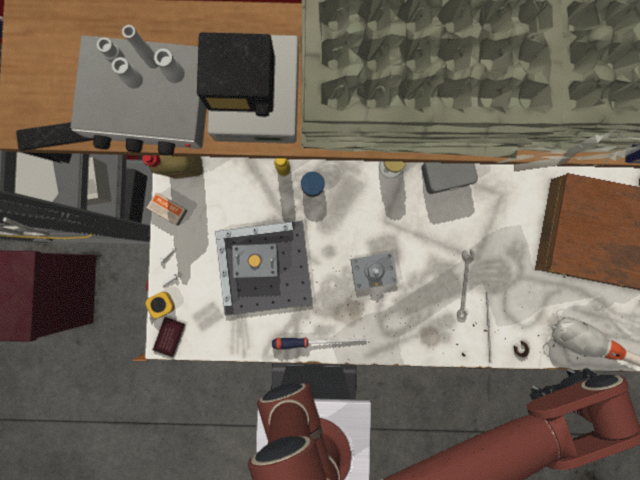

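View pics/side0.png

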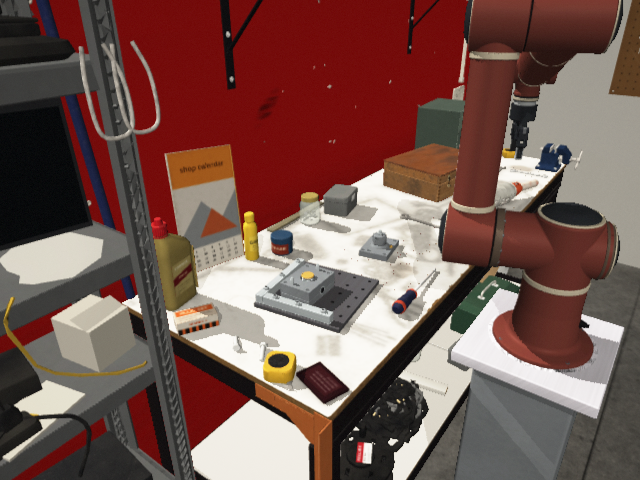

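The pictures show the fixture at about (265, 268) in the top view and the body at (256, 262). The bonnet is at (375, 272) with its hex on top. The top camera gives about 2.5 mm per pixel, so I'll bring the wrist camera over for precise measurements.

The rows are not in the units I measure in: shifts go in shares of 62.5 mm and turns go in shares of pi/2 rad. I convert before sending: -0.043 m is -0.688, -0.015 m is -0.24.

```bash
python3 -m crank '[[1, [0.592, -0.688, -0.24], [0, 0, 0]], [1, [0.592, -0.688, -0.24], [0, 0, 0]], [1, [0.592, -0.688, -0.24], [0, 0, 0]], [1, [0.592, -0.688, -0.24], [0, 0, 0]], [1, [0.592, -0.688, -0.24], [0, 0, 0]]]' && python3 -m crank '[[1, [0.592, -0.688, -0.24], [0, 0, 0.0573]], [1, [0.592, -0.688, -0.24], [0, 0, 0.0573]], [1, [0.48, -0.72, -0.24], [0, 0, 0.0573]], [1, [0.48, -0.72, -0.24], [0, 0, 0.0573]], [1, [0, 0, 0], [0, 0, 0.0573]]]'
python3 - <<'E'
from h import *
st(); rgb,d,P,c=cloud("wrist"); print(np.round(c[1],3),np.round(c[2],3).tolist(),c[0].tolist()); cv2.imwrite("pics/w1.png",rgb[:,:,::-1]); np.savez("w1.npz",rgb=rgb,d=d,P=P)
E
```

```text
time: 2.02
tool_pos: [0.3447, -0.2874, 0.326]
tool_rot: [0.0, 0.975, 0.222, 0.0]
contact_force: [0.5, -0.3, 0.6]
gripper_width: 0.993
grasp_force: 0.0
time: 2.65
tool_pos: [0.4184, -0.077, 0.3873]
tool_rot: [0.0, 1.0, 0.001, 0.002]
contact_force: [0.3, -1.0, 0.6]
gripper_width: 0.996
grasp_force: 0.0
t 2.65 p [ 0.4184 -0.077   0.3873] R [[1.0, 0.003, 0.003], [0.003, -1.0, -0.001], [0.003, 0.001, -1.0]] F [ 0.3 -1.   0.6] w 0.996 g 0.0
[ 0.495 -0.077  0.512] [[0.003, -0.954, -0.299], [-1.0, -0.002, -0.003], [0.002, 0.299, -0.954]] [[330.9669518556954, 0.0, 319.77753757018723], [0.0, 330.9669518556954, 242.74465359411445], [0.0, 0.0, 1.0]]
```

View pics/w1.png

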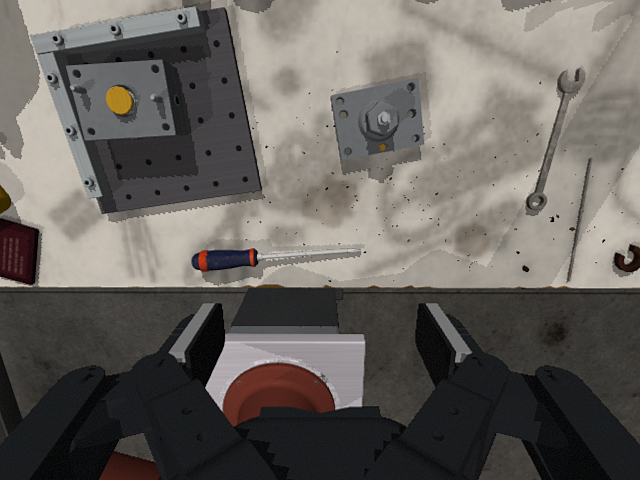

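The fixture, body and bonnet are all in view. The breather at (382, 147) is on the robot side, so the bonnet already points the same way as the body, whose dowels are at (78, 72) and (157, 97).

```bash
cat >> h.py <<'E'
def rect(pts,lx,ly):
    """pose (x,y,yaw) of an lx*ly rectangle from xy points"""
    (cx,cy),(w,h),a=cv2.minAreaRect((pts*1000).astype(np.float32)); a=np.deg2rad(a)
    if (w>h)!=(lx>ly): a+=np.pi/2; w,h=h,w
    a=(a+np.pi/2)%np.pi-np.pi/2
    return np.array([cx/1000,cy/1000,a]),(round(w,1),round(h,1))
def comp(m,near):
    """connected component of mask containing most of near mask"""
    n,l=cv2.connectedComponents(m.astype(np.uint8)); k=np.bincount(l[near&m],minlength=n); k[0]=0; return l==k.argmax()
def tf(pose,p):
    c,s=np.cos(pose[2]),np.sin(pose[2]); return np.array([pose[0]+c*p[0]-s*p[1],pose[1]+s*p[0]+c*p[1]])
E
python3 - <<'E'
from h import *
z=np.load("w1.npz"); P=z["P"];d=z["d"];rgb=z["rgb"]; Z=P[:,:,2]; c=cam("wrist")
v,u=np.mgrid[:480,:640]
ok=(d>0)
for lo,hi in [(-.005,.005),(.005,.015),(.03,.04),(.05,.062),(.014,.022)]: print(lo,hi,(ok&(Z>lo)&(Z<hi)&(v<280)).sum())
bench=ok&(v<280)&(abs(Z)<.006); print("bench z",np.median(Z[bench]),Z[bench].std())
fx=ok&(v<230)&(u<280)
pl=fx&(Z>.008)&(Z<.016); print("plate z",np.median(Z[pl]))
near=(abs(u-120)<60)&(abs(v-110)<40)
full=comp(fx&(Z>.007),near); full=cv2.morphologyEx(full.astype(np.uint8),cv2.MORPH_OPEN,np.ones((5,5)))>0
F,s=rect(P[full][:,:2],.24,.25); print("fixture",np.round(F,4),s)
bt=comp(fx&(Z>.052)&(Z<.0615),near); bt=cv2.morphologyEx(bt.astype(np.uint8),cv2.MORPH_OPEN,np.ones((5,5)))>0
B,s=rect(P[bt][:,:2],.088,.12); print("body",np.round(B,4),s,"z",np.median(Z[bt]))
bn=ok&(abs(u-378)<70)&(abs(v-125)<60)&(Z>.013)&(Z<.021); bn=cv2.morphologyEx(bn.astype(np.uint8),cv2.MORPH_OPEN,np.ones((5,5)))>0
N,s=rect(P[bn][:,:2],.088,.12); print("bonnet",np.round(N,4),s,"z",np.median(Z[bn]))
rl=fx&(Z>.033)&(Z<.0385); rl=cv2.morphologyEx(rl.astype(np.uint8),cv2.MORPH_OPEN,np.ones((3,3)))>0
xy=P[rl][:,:2]-F[:2]; a=F[2]; L=xy@np.array([[np.cos(a),-np.sin(a)],[np.sin(a),np.cos(a)]])
f=L[(L[:,0]>.08)&(L[:,1]<.06)]; l=L[(L[:,1]>.08)&(L[:,0]<.06)]
print("far rail x range", np.percentile(f[:,0],[2,98]),"slope",np.polyfit(f[:,1],f[:,0],1)); print("left rail y", np.percentile(l[:,1],[2,98]),np.polyfit(l[:,0],l[:,1],1))
hx=ok&(abs(u-378)<45)&(abs(v-120)<40)&(Z>.048)&(Z<.058); print("hex",rect(P[hx][:,:2],1,1),P[hx].mean(0))
for q in ["fence_corner","body_corner","dowel_a","hole_a","bonnet_hex","reg_body","bonnet"]:
    for k in manip.mark_of("wrist",q)[:2]:
        zz={"fence_corner":.012,"body_corner":.012,"dowel_a":.057,"hole_a":.018,"bonnet_hex":.055}.get(q,0); vv,uu=k["centre"]
        print(q,round(k["conf"],2),(round(uu),round(vv)),np.round(onplane(c,uu,vv,zz),4))
E
```

```text
-0.005 0.005 132657
0.005 0.015 23041
0.03 0.04 6729
0.05 0.062 7078
0.014 0.022 6628
bench z 0.001034483375127404 0.0010544618278250978
plate z 0.012653280134373557
fixture [0.522  0.1523 0.1481] (240.2, 249.8)
body [0.5411 0.1736 0.0591] (88.5, 121.9) z 0.057566385566139355
bonnet [ 0.5212 -0.1591  0.1897] (88.2, 120.1) z 0.019055119396102937
far rail x range [0.0948201  0.11601641] slope [0.00370939 0.10504049]
left rail y [0.09807337 0.11938813] [0.00548145 0.10774656]
hex (array([ 0.52107855, -0.15899985, -1.37461791]), (38.1, 42.3)) [ 0.5209446  -0.15816607  0.05573752]
fence_corner 0.9 (70, 60) [0.5957 0.2569 0.012 ]
fence_corner 0.38 (158, 100) [0.5458 0.1459 0.012 ]
body_corner 0.64 (94, 73) [0.5799 0.2277 0.012 ]
body_corner 0.25 (381, 120) [ 0.5204 -0.1659  0.012 ]
dowel_a 0.67 (78, 88) [0.5553 0.223  0.057 ]
dowel_a 0.61 (159, 100) [0.541 0.124 0.057]
hole_a 0.94 (412, 110) [ 0.5319 -0.2072  0.018 ]
hole_a 0.91 (341, 116) [ 0.5241 -0.1093  0.018 ]
bonnet_hex 0.66 (382, 121) [ 0.5159 -0.1605  0.055 ]
reg_body 0.62 (139, 102) [0.5447 0.178  0.    ]
bonnet 0.61 (374, 119) [ 0.5217 -0.158   0.    ]
```

Sizes and heights match the given values. The fixture is at (0.522, 0.152) with yaw 0.148. The body is 29 and 20 mm short in x and y, and 0.09 rad askew. I'll push first along fixture x with both open fingers.

Scaled: 0.044 m is 0.704, -0.038 m is -0.608, -0.145 rad is -0.0923.

```bash
python3 -m crank '[[1, [0, 0, 0], [0, 0, -0.0923]], [1, [0.224, -0.608, 0.704], [0, 0, 0]], [1, [0.224, -0.608, 0.704], [0, 0, 0]], [1, [0.224, -0.608, 0.704], [0, 0, 0]], [1, [0.224, -0.608, 0.704], [0, 0, 0]]]' >/dev/null&& python3 -m crank '[[1, [0.224, -0.608, 0.704], [0, 0, 0]], [1, [0.208, -0.64, 0.704], [0, 0, 0]], [1, [0, 0, 0], [0, 0, 0]], [1, [0, 0, 0], [0, 0, 0]]]'>/dev/null
cat >> h.py <<'E'
FX=np.array([.522,.1523,.1485])
def loc():
    """TCP pose in fixture frame, force in fixture frame"""
    s=manip.state(); a=FX[2]; M=np.array([[np.cos(a),np.sin(a)],[-np.sin(a),np.cos(a)]]); T=q2r(s["tool_rot"])
    p=s["tool_pos"]; f=s["contact_force"]
    print("t",s["time"],"fix xy",np.round(M@(np.array(p[:2])-FX[:2]),4),"z",round(p[2],4),"yawrel",round(np.arctan2(T[1,0],T[0,0])-a,4),"zaxis",np.round(T[:,2],3),"F",np.round(M@np.array(f[:2]),1),round(f[2],1),"w",round(s["gripper_width"],3),"g",round(s["grasp_force"],1))
E
python3 -c "
from h import *
loc()"
```

```text
t 4.175 fix xy [-0.0535  0.0147] z 0.1218 yawrel -0.0049 zaxis [ 0.001 -0.    -1.   ] F [-0.  -0.1] 1.2 w 0.999 g 0.0
```

Scaled: 0.039 m is 0.624, -0.003 m is -0.048, -0.005 rad is -0.0032.

```bash
python3 -m crank '[[1, [0, -0.048, 0.624], [0, 0, -0.0032]], [1, [0, 0, 0.624], [0, 0, 0]], [1, [0, 0, 0], [0, 0, 0]], [1, [0.128, 0, 0], [0, 0, 0]], [1, [0.128, 0, 0], [0, 0, 0]]]' >/dev/null; python3 -c "
from h import *
loc()"; python3 -m crank '[[1, [0.128, 0, 0], [0, 0, 0]], [1, [0.128, 0, 0], [0, 0, 0]], [1, [0.128, 0, 0], [0, 0, 0]], [1, [0.096, 0, 0], [0, 0, 0]], [1, [0, 0, 0], [0, 0, 0]]]' >/dev/null; python3 -c "
from h import *
loc()"
```

```text
t 4.8 fix xy [-0.0356  0.0178] z 0.0461 yawrel -0.0005 zaxis [ 0.004  0.    -1.   ] F [-3.6 -2. ] 3.9 w 1.001 g 2.1
t 5.425 fix xy [-0.0068  0.0185] z 0.0437 yawrel 0.0006 zaxis [ 0.002  0.001 -1.   ] F [0.2 0.4] -0.4 w 1.002 g 0.2
```

Scaled: 0.003 m is 0.048.

```bash
for i in 1 2; do python3 -m crank '[[1, [0.048, 0, 0], [0, 0, 0]], [1, [0, 0, 0], [0, 0, 0]]]' >/dev/null; python3 -c "
from h import *
loc()"; done; python3 - <<'E'
from h import *
rgb,d,P,c=cloud("wrist"); cv2.imwrite("pics/w2.png",rgb[:,:,::-1])
E
```

```text
t 5.675 fix xy [-0.005   0.0185] z 0.0433 yawrel 0.0005 zaxis [-0.001  0.    -1.   ] F [-3.9  0.4] 2.3 w 1.003 g 2.0
t 5.925 fix xy [-0.0041  0.0185] z 0.0431 yawrel 0.0004 zaxis [-0.007 -0.001 -1.   ] F [-12.7   0.7] 8.7 w 1.002 g 6.2
```

View pics/w2.png

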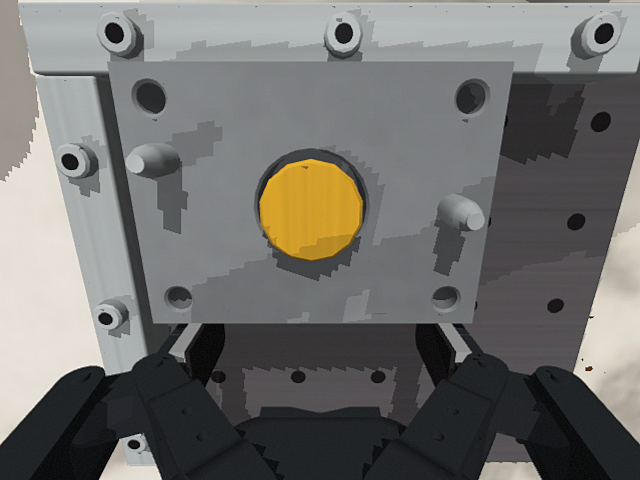

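The body's far face lies along the far rail (row 62, columns 110 to 512). A gap of about 20 mm to the left rail remains. Next I go round to the -y face with closed fingers.

```bash
python3 -m crank '[[0.5, [-0.64, 0, -0.096], [0, 0, 0]], [0, [0, 0.72, 0], [0, 0, 0]], [0, [0, 0.72, 0], [0, 0, 0]], [0, [0.72, 0, 0], [0, 0, 0]], [0, [0.72, 0, 0], [0, 0, 0]]]' >/dev/null; python3 -m crank '[[0, [0, 0, 0], [0, 0, 0]], [0, [0, 0, 0], [0, 0, 0]]]' >/dev/null;python3 -c "
from h import *
loc(); print(manip.tip_extent)"
```

```text
t 6.85 fix xy [ 0.0479 -0.0717] z 0.049 yawrel 0.0004 zaxis [-0. -0. -1.] F [-0.3 -0.2] 0.3 w 0.001 g 0.0
0.019
```

Scaled: -0.01 m is -0.16, -0.006 m is -0.096.

```bash
python3 -m crank '[[0, [0, -0.16, 0], [0, 0, 0]], [0, [0, -0.096, 0], [0, 0, 0]], [0, [0, -0.096, 0], [0, 0, 0]], [0, [0, -0.096, 0], [0, 0, 0]], [0, [0, -0.064, 0], [0, 0, 0]]]' >/dev/null; python3 -c "
from h import *
loc()"; for i in 1 2 ; do python3 -m crank '[[0, [0, -0.032, 0], [0, 0, 0]], [0, [0, 0, 0], [0, 0, 0]]]' >/dev/null; python3 -c "
from h import *
loc()"; done
```

```text
t 7.475 fix xy [ 0.048  -0.0404] z 0.0499 yawrel 0.0011 zaxis [ 0.    -0.003 -1.   ] F [-1.9 -5.1] 3.1 w -0.0 g 2.7
t 7.725 fix xy [ 0.048  -0.0383] z 0.0499 yawrel 0.001 zaxis [ 0.    -0.002 -1.   ] F [-2.1 -4.5] 3.1 w -0.001 g 2.2
t 7.975 fix xy [ 0.048  -0.0364] z 0.0498 yawrel 0.0009 zaxis [ 0.    -0.002 -1.   ] F [-0.7 -5.4] 2.5 w -0.002 g 2.4
```

Scaled: -0.002 m is -0.032.

```bash
for i in 1 2 3; do python3 -m crank '[[0, [0, -0.032, 0], [0, 0, 0]], [0, [0, 0, 0], [0, 0, 0]]]' >/dev/null; python3 -c "
from h import *
loc()"; done; python3 - <<'E'
from h import *
rgb,d,P,c=cloud("wrist"); cv2.imwrite("pics/w3.png",rgb[:,:,::-1])
E
```

```text
t 8.225 fix xy [ 0.048 -0.035] z 0.0499 yawrel 0.001 zaxis [ 0.    -0.003 -1.   ] F [-1.2 -7.2] 2.3 w -0.0 g 3.5
t 8.475 fix xy [ 0.048  -0.0349] z 0.05 yawrel 0.0013 zaxis [ 0.001 -0.007 -1.   ] F [ -3.2 -14.3] 2.8 w 0.002 g 6.6
t 8.725 fix xy [ 0.048  -0.0348] z 0.05 yawrel 0.0013 zaxis [ 0.001 -0.011 -1.   ] F [ -2.8 -20.6] 3.8 w 0.002 g 9.6
```

View pics/w3.png

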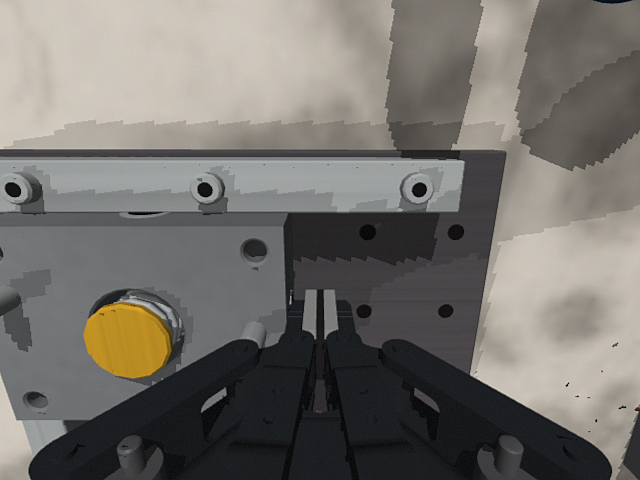

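The body has stopped hard against the left rail, at y -0.035. I'll re-seat x with the open fingers, since the body may have turned a little, then check it.

Scaled: -0.045 m is -0.72, 0.03 m is 0.48.

```bash
python3 -m crank '[[0, [0, 0.48, 0], [0, 0, 0]], [0, [-0.672, 0, 0], [0, 0, 0]], [0, [-0.688, 0, 0], [0, 0, 0]], [0.5, [0, -0.72, 0.048], [0, 0, 0]], [1, [0, -0.72, 0.048], [0, 0, 0]]]' >/dev/null; python3 -m crank '[[1, [0, 0, 0], [0, 0, 0]], [1, [0, 0, 0], [0, 0, 0]], [1, [0.192, 0, 0], [0, 0, 0]], [1, [0.192, 0, 0], [0, 0, 0]], [1, [0, 0, 0], [0, 0, 0]]]' >/dev/null;python3 -c "
from h import *
loc()"; for i in 1 2 3; do python3 -m crank '[[1, [0.048, 0, 0], [0, 0, 0]], [1, [0, 0, 0], [0, 0, 0]]]' >/dev/null; python3 -c "
from h import *
loc()"; done
```

```text
t 10.025 fix xy [-0.0113  0.0296] z 0.0437 yawrel -0.001 zaxis [ 0.001  0.    -1.   ] F [ 0.5 -0.1] 0.5 w 0.996 g 0.0
t 10.275 fix xy [-0.0099  0.0302] z 0.0432 yawrel 0.0001 zaxis [-0. -0. -1.] F [0.2 0.4] -0.5 w 0.995 g 0.0
t 10.525 fix xy [-0.0067  0.0303] z 0.0434 yawrel 0.0004 zaxis [ 0.  0. -1.] F [0.7 0.5] -0.9 w 0.998 g 0.0
t 10.775 fix xy [-0.0041  0.0303] z 0.0432 yawrel 0.0001 zaxis [-0.001 -0.    -1.   ] F [-2.2  0.7] 0.8 w 1.001 g 0.9
```

Scaled: 0.003 m is 0.048, 0.002 m is 0.032.

```bash
python3 -m crank '[[1, [0.048, 0, 0], [0, 0, 0]], [1, [0.032, 0, 0], [0, 0, 0]], [1, [0, 0, 0], [0, 0, 0]]]' | grep force; python3 -m crank '[[1, [-0.32, 0, 0], [0, 0, 0]], [1, [-0.16, 0, -0.96], [0, 0, 0]], [1, [-0.32, 0.48, -0.8], [0, 0, 0]], [1, [-0.32, 0.48, -0.8], [0, 0, 0]], [1, [-0.32, 0.48, -0.8], [0, 0, 0]]]' >/dev/null; python3 -m crank '[[1, [-0.16, 0.48, -0.8], [0, 0, 0]], [1, [-0.16, 0.48, -0.8], [0, 0, 0]], [1, [-0.16, 0.24, -0.16], [0, 0, 0]], [1, [0, 0, 0], [0, 0, 0]], [1, [0, 0, 0], [0, 0, 0]]]' >/dev/null
cat > meas.py <<'E'
from h import *
def fit(pts,lx,ly): 
    p,s=rect(pts,lx,ly); return p,s
def measure(tag):
    rgb,d,P,c=cloud("wrist"); cv2.imwrite(f"pics/{tag}.png",rgb[:,:,::-1]); Z=P[:,:,2]; ok=d>0
    k=np.ones((5,5)); op=lambda m:cv2.morphologyEx(m.astype(np.uint8),cv2.MORPH_OPEN,k)>0
    D=lambda x,y,r:np.hypot(P[:,:,0]-x,P[:,:,1]-y)<r
    full=op(ok&D(.522,.1523,.19)&(Z>.007)&(Z<.1)); F,s=rect(P[full][:,:2],.24,.25); print("fixture",np.round(F,4),s)
    near=D(.567,.197,.03)
    bt=op(comp(ok&D(.567,.197,.09)&(Z>.052)&(Z<.0615),near)); B,s=rect(P[bt][:,:2],.088,.12)
    a=F[2]; M=np.array([[np.cos(a),np.sin(a)],[-np.sin(a),np.cos(a)]])
    print("body",np.round(B,4),s,"in fixture",np.round(M@(B[:2]-F[:2]),4),"want .051 .038; yawrel",round(B[2]-a,4))
    bn=op(ok&D(.521,-.159,.09)&(Z>.014)&(Z<.022))
    if bn.sum()>1000: N,s=rect(P[bn][:,:2],.088,.12); print("bonnet",np.round(N,4),s)
    hx=ok&D(.521,-.159,.05)&(Z>.052)&(Z<.059)
    if hx.sum()>100: print("hex",np.round(P[hx].mean(0),4),rect(P[hx][:,:2],1,1))
E
python3 -c "
from meas import *
loc(); st(); measure('w4')"
```

```text
contact_force: [-21.3, -4.0, 16.6]
grasp_force: 10.9
t 12.4 fix xy [-0.1189 -0.1343] z 0.3621 yawrel 0.0006 zaxis [-0.001  0.001 -1.   ] F [0.2 0.4] -0.5 w 1.001 g 0.0
t 12.4 p [0.4243 0.0019 0.3621] R [[0.989, 0.149, -0.001], [0.149, -0.989, 0.001], [-0.001, -0.001, -1.0]] F [ 0.1  0.4 -0.5] w 1.001 g 0.0
fixture [0.5214 0.1523 0.1491] (237.8, 249.4)
body [0.5665 0.1978 0.1476] (88.0, 120.6) in fixture [0.0513 0.0382] want .051 .038; yawrel -0.0015
bonnet [ 0.5211 -0.1592  0.188 ] (88.1, 121.4)
hex [ 0.521  -0.1572  0.0559] (array([ 0.52112158, -0.15849635, -0.33119551]), (38.0, 42.1))
```

View pics/w4.png

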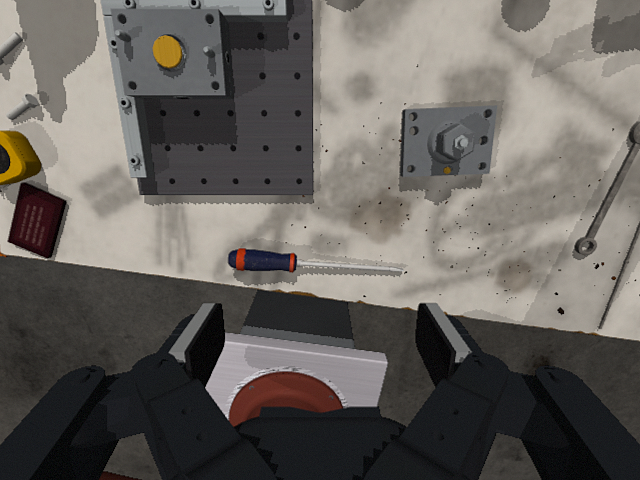

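The body is square and flush: measured at (51.3, 38.2) mm against (51, 38), yaw error 1.5 mrad. Now for the bonnet, with its hex at (457, 143) and breather at (447, 170) on the robot side.

Scaled: 0.042 m is 0.672, 0.035 m is 0.56, -0.04 rad is -0.0255.

```bash
python3 -m crank '[[1, [0, 0, 0], [0, 0, -0.0255]], [1, [0.208, 0.56, 0.672], [0, 0, 0]], [1, [0.208, 0.56, 0.672], [0, 0, 0]], [1, [0.208, 0.56, 0.672], [0, 0, 0]], [1, [0.208, 0.56, 0.672], [0, 0, 0]]]' >/dev/null; python3 -m crank '[[1, [0.208, 0.576, 0.704], [0, 0, 0]], [1, [0, 0, 0], [0, 0, 0]], [1, [0, 0, 0], [0, 0, 0]]]' >/dev/null
python3 - <<'E'
from h import *
s=st(); T=q2r(s["tool_rot"]); print("yaw",np.arctan2(T[1,0],T[0,0]), "move tool", np.round(T.T@(np.array([.5211,-.1590,.049])-s["tool_pos"]),4))
E
```

```text
t 13.45 p [ 0.5212 -0.1583  0.1507] R [[0.982, 0.189, -0.001], [0.189, -0.982, 0.001], [-0.001, -0.001, -1.0]] F [0.4 0.5 1.1] w 1.002 g 0.0
yaw 0.1896662299354149 move tool [-0.0002  0.0008  0.1017]
```

Scaled: 0.05 m is 0.8, 0.03 m is 0.48.

```bash
python3 -m crank '[[1, [0, 0.0128, 0.8], [0, 0, 0]], [1, [0, 0, 0.48], [0, 0, 0]], [1, [0, 0, 0.336], [0, 0, 0]], [1, [0, 0, 0], [0, 0, 0]]]' >/dev/null;python3 -c "
from h import *
st()"; python3 -m crank '[[0, [0, 0, 0], [0, 0, 0]], [0, [0, 0, 0], [0, 0, 0]], [0, [0, 0, 0], [0, 0, 0]], [0, [0, 0, 0], [0, 0, 0]], [0, [0, 0, 0], [0, 0, 0]]]'; python3 -m crank '[[0, [0, 0, -0.32], [0, 0, 0]], [0, [0, 0, -0.8], [0, 0, 0]], [0, [0, 0, 0], [0, 0, 0]]]' >/dev/null;python3 -c "
from h import *
st()"
```

```text
t 13.95 p [ 0.5211 -0.1587  0.0505] R [[0.982, 0.189, -0.0], [0.189, -0.982, 0.0], [-0.0, -0.0, -1.0]] F [-0.5  0.  -0.1] w 0.998 g 0.0
time: 14.58
tool_pos: [0.5226, -0.1603, 0.0521]
tool_rot: [0.0, 0.996, 0.094, 0.001]
contact_force: [-0.3, 1.7, 6.1]
gripper_width: 0.43
grasp_force: 63.5
t 14.95 p [ 0.5244 -0.1615  0.1258] R [[0.982, 0.188, 0.009], [0.188, -0.982, -0.004], [0.008, 0.006, -1.0]] F [ 0.9 -0.  -2.8] w 0.43 g 62.389604919590056
```

Scaled: -0.03 m is -0.48.

```bash
python3 -m crank '[[0, [0, 0, -0.48], [0, 0, 0]], [0, [0, 0, 0], [0, 0, 0]], [0, [0, 0, 0], [0, 0, 0]]]' >/dev/null; python3 - <<'E'
from h import *
s=st(); rgb,d,P,c=cloud("wrist"); cv2.imwrite("pics/w5.png",rgb[:,:,::-1]); T=q2r(s["tool_rot"]); Q=(P-np.array(s["tool_pos"]))@T
np.savez("w5.npz",Q=Q,d=d,rgb=rgb)
for q in ["bonnet","hole_a","bonnet_hex"]:
    for k in manip.mark_of("wrist",q)[:2]: print(q,k)
m=(d>0)&(abs(Q[:,:,2]-.031)<.006)&(abs(Q[:,:,0])<.06)&(abs(Q[:,:,1])<.08); p=Q[m]; A=np.c_[p[:,:2],np.ones(len(p))]; co=np.linalg.lstsq(A,p[:,2],rcond=None)[0]; print("n",len(p),"plane z(x,y)",co); print("rect",rect(p[:,:2],.088,.12), p.min(0),p.max(0))
E
```

```text
t 15.325 p [ 0.5206 -0.1597  0.1487] R [[0.982, 0.188, -0.002], [0.188, -0.982, 0.001], [-0.002, -0.001, -1.0]] F [-0.1  0.2 -4.2] w 0.434 g 62.37750080879778
bonnet {'centre': [278.7, 318.3], 'conf': 0.62}
hole_a {'centre': [278.1, 401.5], 'conf': 0.96}
hole_a {'centre': [256.6, 233.2], 'conf': 0.83}
bonnet_hex {'centre': [315.5, 322.3], 'conf': 0.71}
n 20301 plane z(x,y) [ 0.00456962 -0.00095087  0.0324864 ]
rect (array([-1.21916580e-03,  7.66181946e-05, -3.97476793e-04]), (88.7, 120.9)) [-0.04557474 -0.06039095  0.02500236] [0.04314619 0.06051979 0.03699674]
```

View pics/w5.png

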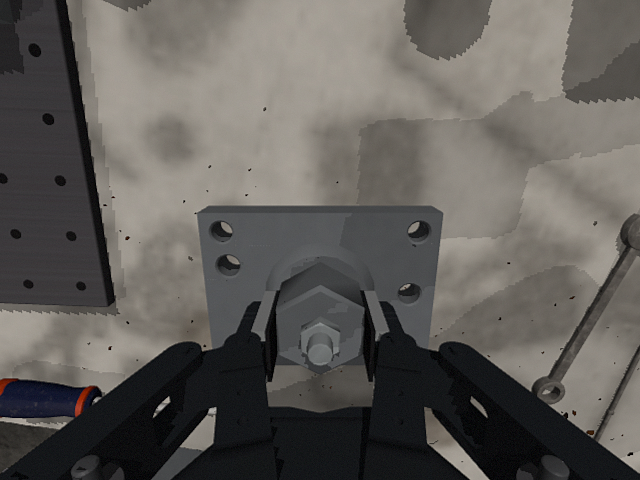

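The hex is gripped squarely: the flange lies within 0.4 mrad of the tool's yaw and its origin is about 1 mm behind the TCP. I'll carry it over the body.

Scaled: -0.0495 m is -0.792, 0.0142 m is 0.2272, 0.041 rad is 0.0261.

```bash
python3 -m crank '[[0, [0, 0, -0.4], [0, 0, 0.0261]], [0, [0.112, -0.4, -0.4], [0, 0, 0]], [0, [0.2272, -0.792, 0], [0, 0, 0]], [0, [0.2272, -0.792, 0], [0, 0, 0]], [0, [0.2272, -0.792, 0], [0, 0, 0]]]' >/dev/null; python3 -m crank '[[0, [0.2272, -0.792, 0], [0, 0, 0]], [0, [0.2272, -0.792, 0], [0, 0, 0]], [0, [0.2272, -0.792, 0], [0, 0, 0]], [0, [0.112, -0.4, 0], [0, 0, 0]], [0, [0, 0, 0], [0, 0, 0]]]' >/dev/null
python3 -m crank '[[0, [0, 0, 0.48], [0, 0, 0]], [0, [0, 0, 0], [0, 0, 0]], [0, [0, 0, 0], [0, 0, 0]]]' >/dev/null
cat > rem.py <<'E'
from h import *
s=st(); T=q2r(s["tool_rot"]); print("yaw",round(np.arctan2(T[1,0],T[0,0]),4), "move tool", np.round(T.T@(np.array([.5679,.1978,.1075])-s["tool_pos"]),4))
E
python3 rem.py
```

```text
t 17.15 p [0.5686 0.1971 0.1706] R [[0.989, 0.146, -0.0], [0.146, -0.989, -0.0], [-0.0, 0.0, -1.0]] F [ 0.3  0.2 -3.3] w 0.43 g 62.061710064299405
yaw 0.1469 move tool [-0.0006 -0.0008  0.0631]
```

Scaled: 0.021 m is 0.336, 0.02 m is 0.32, -0.001 rad is -0.0006.

```bash
python3 -m crank '[[0, [-0.0096, -0.0128, 0.32], [0, 0, -0.0006]], [0, [0, 0, 0.336], [0, 0, 0]], [0, [0, 0, 0], [0, 0, 0]], [0, [0, 0, 0], [0, 0, 0]]]' >/dev/null; python3 rem.py; python3 - <<'E'
from h import *
s=manip.state(); rgb,d,P,c=cloud("wrist"); cv2.imwrite("pics/w6.png",cv2.resize(rgb[180:330,170:470,::-1],None,fx=2.6,fy=2.6,interpolation=cv2.INTER_CUBIC))
K,t,M=c
def pix(p): q=M.T@(np.array(p)-t); q=K@q; return q[:2]/q[2]
T=q2r(s["tool_rot"]); tp=np.array(s["tool_pos"])
for n,x,y in [("A",0,-.047),("B",.016,.047)]:
    ht=tp+T@np.array([x-.0012,-y,.0325]); dt=np.r_[tf([.5667,.1976,.148],(x,y)),.075]
    f=lambda p:np.round((pix(p)-[170,180])*2.6)
    print(n,"hole top px in crop",f(ht),"dowel tip px",f(dt))
E
```

```text
t 17.65 p [0.5677 0.1985 0.129 ] R [[0.989, 0.148, -0.001], [0.148, -0.989, -0.0], [-0.001, 0.0, -1.0]] F [ 0.8  0.7 -2.9] w 0.427 g 62.2005847748369
yaw 0.1488 move tool [0.0001 0.0007 0.0215]
A hole top px in crop [621. 298.] dowel tip px [600. 254.]
B hole top px in crop [148. 224.] dowel tip px [178. 187.]
```

View pics/w6.png

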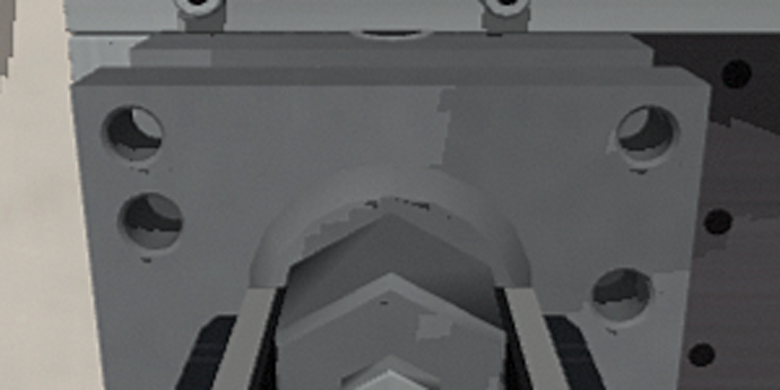

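The holes appear at (621, 295) and (150, 222), within 3 px of prediction, and the body is centred under the bonnet (column 392 against 391). I'll lower it while watching the force.

Scaled: 0.004 m is 0.064, 0.0005 m is 0.008.

```bash
python3 -m crank '[[0, [0, 0.008, 0.064], [0, 0, 0]], [0, [0, 0, 0], [0, 0, 0]]]' >/dev/null; python3 rem.py; python3 -m crank '[[0, [0, 0, 0.048], [0, 0, 0]], [0, [0, 0, 0], [0, 0, 0]]]' >/dev/null; python3 rem.py;  python3 -m crank '[[0, [0, 0, 0.048], [0, 0, 0]], [0, [0, 0, 0], [0, 0, 0]]]' >/dev/null; python3 rem.py
```

```text
t 17.95 p [0.5678 0.198  0.1253] R [[0.989, 0.148, -0.0], [0.148, -0.989, -0.0], [-0.0, 0.0, -1.0]] F [ 0.2 -0.3 -2.8] w 0.429 g 62.21346720121801
yaw 0.1488 move tool [0.0001 0.0002 0.0178]
t 18.2 p [0.5676 0.198  0.122 ] R [[0.989, 0.148, -0.001], [0.148, -0.989, -0.0], [-0.001, 0.0, -1.0]] F [-0.6 -0.2 -3.9] w 0.425 g 62.21292105037719
yaw 0.1488 move tool [0.0003 0.0002 0.0145]
t 18.45 p [0.5676 0.198  0.1189] R [[0.989, 0.148, -0.001], [0.148, -0.989, -0.0], [-0.001, 0.0, -1.0]] F [ 0.2 -0.3 -3.7] w 0.431 g 62.213928485289216
yaw 0.1488 move tool [0.0003 0.0002 0.0114]
```

Scaled: 0.0025 m is 0.04.

```bash
for i in 1 2 3 4; do python3 -m crank '[[0, [0, 0, 0.04], [0, 0, 0]], [0, [0, 0, 0], [0, 0, 0]]]' >/dev/null; python3 rem.py | sed 's/R \[\[.*\]\]//'; done
```

```text
t 18.7 p [0.5681 0.1981 0.1172]  F [ 0.3 -0.9 -2.6] w 0.427 g 62.40632039029151
yaw 0.1488 move tool [-0.0003  0.0003  0.0097]
t 18.95 p [0.5682 0.1981 0.1153]  F [-1.8 -0.4  4.3] w 0.43 g 62.976364670321345
yaw 0.1488 move tool [-0.0004  0.0003  0.0078]
t 19.2 p [0.5682 0.1981 0.113 ]  F [-3.9 -1.2  6.7] w 0.431 g 63.278420814312994
yaw 0.1488 move tool [-0.0004  0.0003  0.0055]
t 19.45 p [0.5683 0.1981 0.111 ]  F [-4.6 -1.1  8.7] w 0.429 g 63.53571087587625
yaw 0.1488 move tool [-0.0004  0.0003  0.0035]
```

Scaled: 0.0025 m is 0.04.

```bash
for i in 1 2 3 ; do python3 -m crank '[[0, [0, 0, 0.04], [0, 0, 0]], [0, [0, 0, 0], [0, 0, 0]]]' >/dev/null; python3 rem.py ; done
```

```text
t 19.7 p [0.5683 0.1982 0.1093] R [[0.989, 0.148, 0.001], [0.148, -0.989, -0.0], [0.001, 0.0, -1.0]] F [-6.2 -1.8 12.6] w 0.432 g 64.01841981802136
yaw 0.149 move tool [-0.0005  0.0003  0.0018]
t 19.95 p [0.5683 0.1982 0.1092] R [[0.989, 0.149, -0.0], [0.149, -0.989, -0.0], [-0.0, 0.0, -1.0]] F [-13.5  -3.2  23.3] w 0.433 g 65.5675817001611
yaw 0.1491 move tool [-0.0005  0.0003  0.0017]
t 20.2 p [0.5683 0.1982 0.1091] R [[0.989, 0.149, -0.001], [0.149, -0.989, -0.001], [-0.001, 0.001, -1.0]] F [-20.5  -5.1  35. ] w 0.434 g 66.9644913263619
yaw 0.1492 move tool [-0.0005  0.0003  0.0016]
```

It has hit a hard stop at z 0.1091. That equals the body top at 57 mm plus the 52.1 mm grip height read while the bonnet sat on the bench, so it is shut. I'll ease the load a little and verify.

Scaled: -0.001 m is -0.016, -0.0005 m is -0.008.

```bash
python3 -m crank '[[0, [-0.008, 0, -0.016], [0, 0, 0]], [0, [0, 0, 0], [0, 0, 0]]]' >/dev/null; python3 rem.py; python3 - <<'E'
from h import *
rgb,d,P,c=cloud("wrist"); Z=P[:,:,2]
a=FX[2]; X=(P[:,:,:2]-FX[:2])@np.array([[np.cos(a),-np.sin(a)],[np.sin(a),np.cos(a)]])
x,y=X[...,0]-.051,X[...,1]-.038
m=(d>0)&(abs(x)<.05)&(abs(y)<.068)&(Z>.069)&(Z<.081); p=np.c_[x[m],y[m],Z[m]]; A=np.c_[p[:,:2],np.ones(len(p))]
r=np.median(p[:,2]); k=abs(p[:,2]-r)<.003; print("flange top z plane",np.linalg.lstsq(A[k],p[k,2],rcond=None)[0],"rect rel. to nominal",rect(p[k][:,:2],.088,.12))
for n in ("wrist",): cv2.imwrite("pics/w7.png",rgb[:,:,::-1])
s,ds=manip.grab_frame("side"); cs=cam("side"); cv2.imwrite("pics/s7.png",cv2.resize(s[240:330,250:370,::-1],None,fx=4,fy=4,interpolation=cv2.INTER_CUBIC))
im=np.hstack([cv2.resize(rgb[...,::-1],(480,360)),cv2.resize(s[240:340,260:350,::-1],(320,360),interpolation=cv2.INTER_CUBIC)]); cv2.imwrite("pics/both7.png",im)
E
```

```text
t 20.45 p [0.5683 0.1981 0.1091] R [[0.989, 0.149, 0.001], [0.149, -0.989, -0.0], [0.001, 0.001, -1.0]] F [-15.3  -4.1  28.3] w 0.433 g 66.10325038433075
yaw 0.1492 move tool [-0.0004  0.0003  0.0016]
flange top z plane [-0.00247672 -0.00158346  0.07609564] rect rel. to nominal (array([0.00031339, 0.00026477, 0.00012948]), (88.6, 120.8))
```

View pics/both7.png

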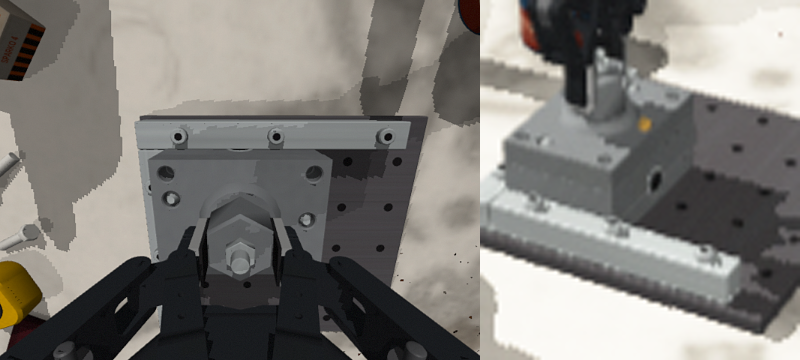

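The bonnet sits on the body with the dowels showing in their holes, at (171, 198) and (306, 219). There is no gap at the joint in the side view. The flange top is level at 76 mm (75 mm expected, with a camera bias of about 1 mm), and the body is in the corner to 0.3 mm.

```bash
python3 -c "
from h import *
loc(); print(manip.job_done())"
```

```text
t 20.55 fix xy [0.0525 0.0385] z 0.1091 yawrel 0.0006 zaxis [ 0.001 -0.    -1.   ] F [-15.8  -2.4] 28.4 w 0.431 g 66.1
the job is handed in; nothing more can be done
None
```

I handed the job in at 20.6 s: the body is flush in the fence corner (within about 0.3 mm by camera), and the bonnet is on its dowels, held shut with about 28 N; no verdict was returned.

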